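Clear the amplifier's cooling channel and hold its recessed reset with a screwdriver

TASK

The amplifier has tripped and needs restarting, with its cooling channel clear: take the blue screwdriver out of the rack by its handle and, with its shaft, sweep the three loose dust caps along the amplifier's cooling channel and off the open end into the blue tray; keep the gripper itself off the caps. Only when all three caps are in the tray, reach the driver's tip down through the white-ringed hole in the channel floor, press the recessed reset button fully down without ramming it, and keep it there: finish while the gripper still holds the driver upright on the pressed button. Leave the multimeter, the loupe and the roll of tape where they lie.

Things in the scene. Friction and masses are not known exactly. Their poses are not given: they have to be found in the camera images.
- amplifier: RF power amplifier, fixed: grey box (112 x 180 mm), white front panel facing its -x, under a dark finned heat sink 124 (x) x 220 mm (y) that overhangs the box at both ends. Origin: centre of the underside, z up. Fins run along y, tops 63 mm above the bench; between the two banks is the cooling channel, 30 mm wide (x -15 to 15 mm), floor 44 mm above the bench.
- channel_shut_end (a point): Middle of the channel floor at its shut +y end, against the inner face of the black fan shroud (12 mm thick, top 65 mm above the bench); axes of the amplifier.
- channel_open_end (a point): Middle of the channel floor at its open -y end, which hangs over the tray; axes of the amplifier. The channel is 208 mm long from end to end.
- aperture (a point): Centre of the mouth of the reset hole, flush in the middle of the channel floor: round, 15 mm across, with a flat white ring round it; axes of the amplifier (z up, out of the hole). It goes straight down; below the 6 mm thick floor it widens to 19 mm. A cap may lie on it at the start.
- button_top (a point): Centre of the top face of the red reset button (13 mm across), under the aperture and 10 mm below the channel floor when not pressed; it moves down with the button.
- reset_part: The red reset button itself (13 mm across, 14 mm tall); origin at the centre of its top face.
- reset_button (a joint): How far the reset button is pressed, m: 0 released, 0.005 fully down (against its stop). Sprung: about 1.5 N starts it, about 6 N holds it fully down; it springs back when let go.
- tray: Blue open tray 110 mm (x) by 95 mm (y) by 32 mm high, walls and floor 2.5 mm thick, fixed on the bench; its +y edge is tucked under the overhanging open end of the amplifier's channel. Origin: centre of its underside, axes about those of the amplifier.
- cap_1: Loose red plastic dust cap, round: 26 mm across, 16 mm tall with a bevelled top edge, 12 g, slippery. Stands in the channel, nearest the shut end. Origin: centre of its foot; z up through the cap.
- cap_2: Loose yellow dust cap, same shape, in the channel by the reset hole. Origin as cap_1.
- cap_3: Loose red dust cap, same shape, in the channel nearest the open end. Origin as cap_1.
- rack: Two-tier aluminium screwdriver rack (62 x 150 mm), fixed; three holes in a row along its y, 45 mm apart, rims at 86 mm. Origin: centre of its underside. Blue driver in the +y hole; in the middle hole an orange driver (fixed, top at 184 mm), in the -y hole a thin blue brush (fixed, top at 190 mm). Close the fingers along the rack's x to keep clear of them.
- driver: Blue screwdriver, 153 mm long, 56 g, loose, upright tip down in the rack: tip 12 mm, handle 96 to 164 mm above the bench. Its +x axis runs along the shaft to the tip. Handle 22 x 19 mm, 68 mm long; shaft round, 6.6 mm across, 84 mm long. Lift it at least 80 mm to draw it out of the rack.
- driver_grip (a point): Point on the driver's axis at the middle of its handle, 118 mm from the tip; grip here. Axes of the driver.
- driver_tip (a point): End of the driver's blade, on its axis (6 mm across). Axes of the driver.
- multimeter: Yellow multimeter, 145 x 68 x 44 mm, lying loose to the left; bystander. Origin: centre of its underside.
- loupe: Black loupe, 68 x 39 x 16 mm, lying loose near the front edge; bystander. Origin: centre of its underside.
- tape: Roll of black tape, 68 mm across, 18 mm high, lying loose behind the tray; bystander. Origin: centre of its underside.
Mind the look-alikes: they are no part of the job. What is meant by the driver is not yellow, and is the larger of those in its own colour.

How it is judged (in metres and radians):
On the way, in this order (a step that is already met when the one before it is completed fails the run):
1. the blue driver is held in the fingers, its tip drawn clear of the rack (z of driver_tip in the frame of rack above 0.088 m and contact force between the fingers and driver above 2 N), for 0.1 s.
2. all three dust caps lie in the tray (x of cap_1 in the frame of tray between -0.052 and 0.052 m and y of cap_1 in the frame of tray between -0.0445 and 0.0445 m and z of each of cap_1, cap_2, cap_3 in the frame of tray below 0.034 m and x of cap_2 in the frame of tray between -0.052 and 0.052 m and y of cap_2 in the frame of tray between -0.0445 and 0.0445 m and x of cap_3 in the frame of tray between -0.052 and 0.052 m and y of cap_3 in the frame of tray between -0.0445 and 0.0445 m), for 0.3 s.
3. the reset button is held down by the driver's tip through the aperture (value of joint reset_button above 0.0035 m and contact force between driver and reset_part above 2 N and horizontal distance between driver_tip and aperture below 0.007 m and z of driver_tip in the frame of aperture below -0.01 m and contact force between the fingers and driver above 2 N), for 0.3 s.
At the end, for the whole second after the job is handed in: The driver, gripped (over 2 N) and within 0.25 rad of upright, its tip in the aperture (within 7 mm of its axis, 10 mm or more below the floor), keeps the button at least 3.5 of its 5 mm down (contact over 2 N); all three caps lie inside the tray, below its rim (all of step 2 and all of step 3 and angle between the x axis of driver and the z axis of amplifier, either way round below 0.25 rad); the arm keeps its last pose, push and grip.
It fails at once if the reset button is pressed (more than 2 mm) while a cap is not in the tray (value of joint reset_button above 0.002 m and not ((x of cap_1 in the frame of tray between -0.052 and 0.052 m and y of cap_1 in the frame of tray between -0.0445 and 0.0445 m and z of cap_1 in the frame of tray below 0.034 m) and (x of cap_2 in the frame of tray between -0.052 and 0.052 m and y of cap_2 in the frame of tray between -0.0445 and 0.0445 m and z of cap_2 in the frame of tray below 0.034 m) and (x of cap_3 in the frame of tray between -0.052 and 0.052 m and y of cap_3 in the frame of tray between -0.0445 and 0.0445 m and z of cap_3 in the frame of tray below 0.034 m))).
It fails at once if the gripper or arm touches a dust cap (contact force between any of the fingers, the arm and cap_1 above 0.3 N or contact force between any of the fingers, the arm and cap_2 above 0.3 N or contact force between any of the fingers, the arm and cap_3 above 0.3 N).
It fails at once if the driver is rammed on the reset button (over 40 N) (contact force between driver and reset_part above 40 N).
It fails at once if the multimeter, loupe or tape is moved more than 25 mm (distance of any of multimeter, loupe, tape from where it was at the start of the episode above 0.025 m).
It also fails if it takes over 45 s, if anything falls off the work surface, if the arm or the gripper's body presses on something with over 40 N, if the wrist force passes 120 N, or if a joint passes its speed limit or range.

ROBOT

A 6-joint arm with a two-finger parallel gripper is mounted at the origin on a cart in front of the work surface, level with it; the furniture and walls round the work are solid. World frame = base frame: x ahead of the robot, y to its left, z up, the work surface at z = 0. Lengths are in mm, angles in rad, forces in N, time in s.
With the tool pointing down it reaches from about 275 to 1000 mm from the base axis. Payload 8.4 kg.
Tool frame: the origin (TCP) lies on the centre line of the jaws, within the pads' length; the fingertips stand 25 mm ahead of it and the grasp point (between the pads) lies 6 mm ahead of it; z points along the fingers, y is the line along which they close (so a half turn about z gives the same grasp; the last joint's range is limited). The gripper opens to 85 mm and grips with 20 to 120 N. Pads are 22 mm wide; open, the fingers measure 114 mm over their backs; the gripper's body (76 mm by 85 mm) begins 54 mm behind the grasp point. The pads swing forward as they close: fully open they stand 13 mm farther back than shut.
Start: joints at [1.155, 0.353, 1.633, -0, 1.155, -0.002], TCP at [251.306, 572.253, 256.281] pointing down, gripper open.
Joint ranges: [-2.63, 2.63], [-0.92, 2.1], [0.06, 2.66], [-1.3, 4.44], [0, 2.69], [-3.02, 3.02]. Speed limits (rad/s): [2.22, 2.22, 2.79, 3.14, 3.14, 3.14].

INTERFACE

Orientations are given as [roll, pitch, yaw] about the fixed x, y, z axes, in that order (R = Rz(yaw) Ry(pitch) Rx(roll)).
In Python, from rig import r gives the robot as it stands.
- The arm moves only by the shell command python3 -m jog 'ROWS' [FORCE]. ROWS is JSON, a list of rows, each a list of 3 entries, a list of its own where there are three numbers: the turn, a rotation vector about the tool's x, y, z in rad, then the shift along the tool's x, y, z in m, then the opening, from -1 (shut) to 1 (fully open). In form: [[[rx, ry, rz], [x, y, z], gripper], ...]. A call has 1 to 12 rows; each row shifts and turns the commanded pose from where the row before left it, along the tool's axes as they then stand; what a row does not reach is not made up. A row lasts 1/10 s, in which the tool goes at most 50 mm and 8.59 degrees, less where a joint would pass 70% of its speed; a pose out of reach is approached as far as the arm can. A call with a gripper value outside its range is refused whole. The fingers move at their own pace and stop on an object; FORCE is the grip in N (left out, the last holds). Time passes only in rows, so rows that do not move let the fingers close. It gives the time, the measured TCP pose, the force, the opening and the grip force at its end, in the units of the state.
- r.sense(): the state, without advancing time (a new reading comes with each control period).
- r.grab_frame(name): name is "scene" or "top" or "wrist"; returns the picture (480x640x3 uint8, red, green, blue); there is no depth.
- r.camera_params(name): a dict with "fx", "fy", "cx", "cy" (pixels), "rvec" (rotation vector, rad) and "tvec" (3), from world to camera coordinates, as OpenCV has them; the wrist camera has in their place "hand_eye" (4x4, takes a point from camera to tool coordinates, whose origin is the TCP and whose axes are the flange's). Camera axes: x right, y down, z forward; pixel columns grow to the right and rows downward; lengths in mm; the calibration is good to about 2 mm. A picture is of the moment at which its call begins: read the wrist's pose just before it. camera_params takes no time and is no camera call.
- r.sign_off(): hands the job in; it is judged then, once.
The state is a dict: "clock": time; "qpos": joint angles; "qvel": joint speeds; "joint_efforts": joint torques, N m; "eef_pos": TCP position; "tcp_rot": TCP orientation; "contact_force": force on the tool from outside, world axes, zero at the start; "wrist_torque": the same for the moment, N m; "opening": opening from 0.0 (shut) to 1.0 (fully open); "grasp_force": force on a finger pad.
Only numpy, scipy, OpenCV 4.12 (cv2) and the standard library are available. Lean on these libraries where they do the work, as an engineer would, in place of code of your own. Each camera call takes 0.05 s, during which the arm holds its last target. There are 200 camera calls.

## Working session

There is one attempt and no reset: what is moved stays moved. The work goes in short steps, Python scripts to look and compute and a shell command to move; the robot and the scene stay as the last step left them, time stands still between calls to the robot, and variables do not carry over. Pictures are saved under pics/ and viewed, at most 10 in all, crops included, and the job is handed in when it is done.

```bash
ls; mkdir -p pics
cat > h.py <<'E'
import numpy as np, cv2
from rig import r
from scipy.spatial.transform import Rotation as Ro
def cam(n):
    p=r.camera_params(n); K=np.array([[p['fx'],0,p['cx']],[0,p['fy'],p['cy']],[0,0,1.]])
    if 'hand_eye' in p:
        s=r.sense(); T=np.eye(4); T[:3,:3]=Ro.from_euler('xyz',s['tcp_rot']).as_matrix(); T[:3,3]=s['eef_pos']
        M=T@np.array(p['hand_eye']); return K,M[:3,:3].T,-M[:3,:3].T@M[:3,3]
    return K,cv2.Rodrigues(np.array(p['rvec'],float))[0],np.array(p['tvec'],float).ravel()
def ray(c,uv):
    K,R,t=c; d=R.T@np.linalg.inv(K)@np.array([uv[0],uv[1],1.]); return -R.T@t,d/np.linalg.norm(d)
def onz(c,uv,z):
    o,d=ray(c,uv); return o+d*(z-o[2])/d[2]
def tri(rs):
    A=sum(np.eye(3)-np.outer(d,d) for o,d in rs); b=sum((np.eye(3)-np.outer(d,d))@o for o,d in rs); return np.linalg.solve(A,b)
def proj(c,P):
    K,R,t=c; q=K@(R@np.array(P,float)+t); return q[:2]/q[2]
def save(n,f): cv2.imwrite(f,cv2.cvtColor(n,cv2.COLOR_RGB2BGR))
E
python3 - <<'E'
from h import *
s=r.sense(); print({k:np.round(v,3).tolist() for k,v in s.items()})
for n in("scene","top"):
    im=r.grab_frame(n); save(im,f"pics/{n}0.png"); np.save(f"pics/{n}0.npy",im)
    c=cam(n); print(n,np.round(-c[1].T@c[2]),c[0][0,0])
print(r.camera_params("wrist"))
E
```

```text
pics
{'clock': 0.0, 'qpos': [1.155, 0.354, 1.634, -0.0, 1.155, -0.002], 'qvel': [0.0, 0.0, -0.001, 0.001, 0.0, -0.001], 'joint_efforts': [0.001, -60.524, -34.207, 0.0, 0.009, -0.0], 'eef_pos': [251.127, 571.832, 255.556], 'tcp_rot': [-3.14, 0.0, 2.728], 'contact_force': [-0.018, 0.06, 0.713], 'wrist_torque': [-0.051, 0.024, 0.018], 'grasp_force': 0.0, 'opening': 1.001}
scene [-174. -678.  641.] 479.18131437414706
top [ 414.  -31. 1614.] 553.5736016003295
{'fx': 406.3144241839044, 'fy': 406.3144241839044, 'cx': 321.5789535872884, 'cy': 242.0484185455604, 'hand_eye': array([[ 1.41847380e-04, -9.52060576e-01, -3.05909530e-01,
         7.80071494e+01],
       [ 9.99999593e-01, -1.37644443e-04,  8.92071488e-04,
        -4.93033423e-01],
       [-8.91412841e-04, -3.05909532e-01,  9.52060168e-01,
        -1.18062295e+02],
       [ 0.00000000e+00,  0.00000000e+00,  0.00000000e+00,
         1.00000000e+00]])}
```

View pics/scene0.png

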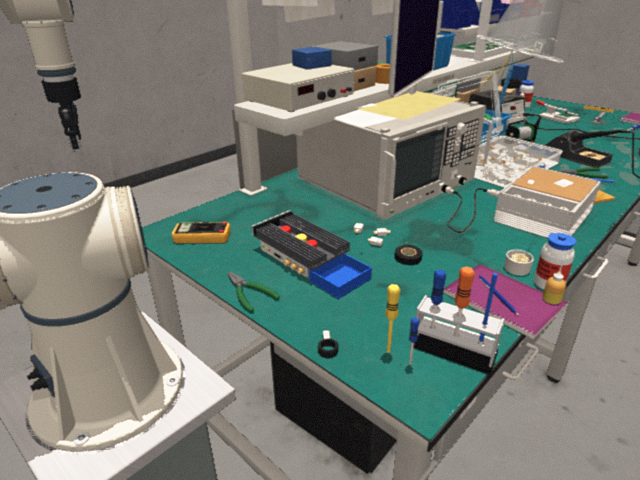

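View pics/top0.png

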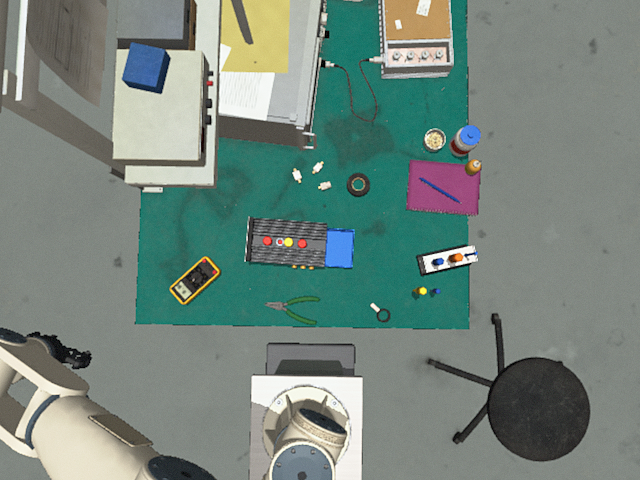

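Scene: blue candidates are the rack driver at scene (438,285)/top (438,262), the small free-standing blue driver at scene (413,330)/top (436,291), and the thin blue brush at scene (490,300)/top (475,255). There is also a blue pen on the purple mat. The rack driver fits the description, being the largest blue one and in the rack's +y hole. The yellow one at scene (393,300) is excluded. Amplifier is at top (287,242), caps at top (267,241), (289,242), (302,243), white ring near (280,241), tray at (341,248).

Run:
```python
from h import *
S=np.load('pics/scene0.npy');T=np.load('pics/top0.npy')
a=cv2.resize(S[250:380,380:520],(400,371),interpolation=cv2.INTER_CUBIC)
b=cv2.resize(T[225:305,400:490],(400,355),interpolation=cv2.INTER_CUBIC)[:355]
c=cv2.resize(T[210:275,240:360],(800,433)[:2],interpolation=cv2.INTER_CUBIC)
top=np.zeros((200,800,3),np.uint8)
out=np.hstack([cv2.resize(a,(400,300)),cv2.resize(b,(400,300))])
out=np.vstack([out,cv2.resize(c,(540,292)) if 0 else np.hstack([cv2.resize(c,(540,292)),np.zeros((292,260,3),np.uint8)])])
save(out,'pics/crop1.png')
for n,I in(("scene",S),("top",T)):
    h=cv2.cvtColor(I,cv2.COLOR_RGB2HSV)
    for col,lo,hi in(("blue",(105,130,50),(125,255,255)),("red",(0,150,100),(6,255,255)),("red2",(172,150,100),(180,255,255)),("yel",(22,150,120),(35,255,255))):
        m=cv2.inRange(h,lo,hi); k,l,st,ce=cv2.connectedComponentsWithStats(m)
        for i in range(1,k):
            if st[i,4]>=12: print(n,col,st[i],ce[i].round(1))
```

```text
scene blue [441   0  38  29 929] [459.3  13.3]
scene blue [491   0  17  18 169] [498.3   7.3]
scene blue [293  48  38  20 645] [311.7  57.5]
scene blue [510  65  23  20 255] [520.6  74. ]
scene blue [632 125   8   5  16] [635.4 126.8]
scene blue [595 179  19   3  32] [605.2 180.2]
scene blue [548 233  28  17 352] [561.1 240.9]
scene blue [ 309  253   63   46 1726] [340.2 275.1]
scene blue [432 270  14  35 298] [438.3 285.6]
scene blue [480 273  36  51 275] [493.8 296.1]
scene blue [411 318   8  17  98] [414.1 324.7]
scene blue [480 333   5   8  24] [481.5 336.6]
scene blue [410 335   8   7  44] [413.2 338.2]
scene red [525  93   8   8  44] [528.5  96.7]
scene red [537 101   7   4  20] [540.3 102.3]
scene red [281 225  10   8  51] [286. 228.]
scene red [307 239  11   8  56] [312.3 242.3]
scene red [539 258  21  19 141] [549.3 268.4]
scene red [562 265   9  15  86] [565.5 270.8]
scene red [537 273  11   7  23] [542.4 276.2]
scene yel [302 234   5   7  14] [304.  237.1]
scene yel [388 286  12  19 110] [393.  294.1]
scene yel [545 292  18  12 133] [553.1 298.1]
scene yel [386 311  11   6  28] [390.9 313.1]
scene yel [388 316   9   7  15] [391.3 318.6]
scene yel [389 325   3   9  16] [389.8 328.7]
top blue [ 122   42   48   51 1681] [145.5  67.2]
top blue [461 125  20  20 306] [470.1 134.7]
top blue [420 178  39  24 100] [439.  189.4]
top blue [ 325  228   30   40 1045] [339.1 247.8]
top blue [435 258   9   7  45] [438.8 261.2]
top blue [435 289   6   5  23] [437.2 290.7]
top red [263 236   9   9  63] [267.  240.3]
top red [298 239   8   9  62] [301.6 243.1]
top red [278 240   4   4  13] [279.6 241.6]
top yel [284 237   9  10  41] [288.3 241.7]
top yel [184 257  35  46 128] [204.9 279.4]
top yel [170 259  32  29  60] [187.2 271.9]
top yel [419 287   7   8  46] [422.  290.5]
top yel [171 290  12  14  26] [176.8 297. ]
```

View pics/crop1.png

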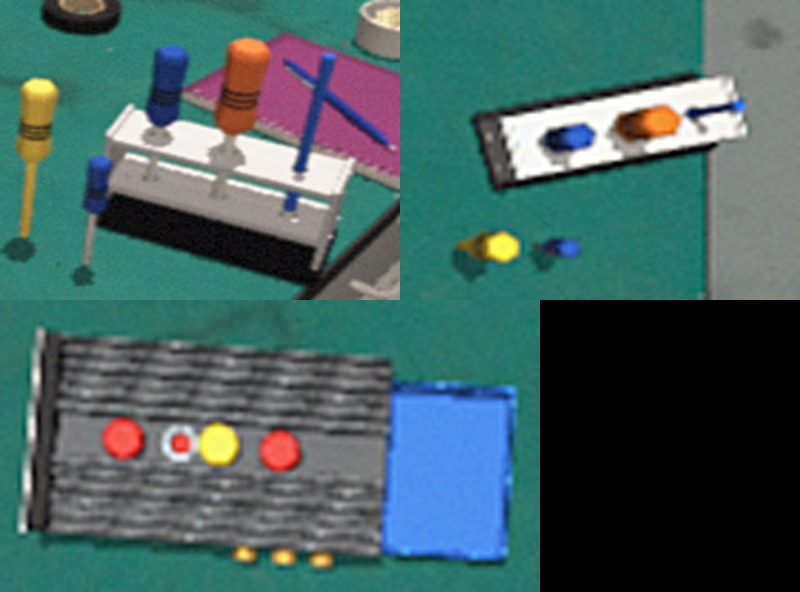

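The crop confirms it: the rack driver, scene (438,285), is the larger blue one, in the +y hole next to the fixed orange driver. The small blue one stands free. Red cap, then ring with the button, then yellow cap, then red cap lie along the channel, and the yellow cap is beside the hole.

Run:
```python
from h import *
S=cam("scene");T=cam("top")
f=lambda a,b:tri([ray(S,a),ray(T,b)]).round(1)
# driver handle: scene centroid; use top centroid
print('driver',f((438.3,286),(438.8,261.2)), 'small',f((413.5,330),(437.2,290.7)))
print('cap1',f((286,228),(267,240.3)),onz(T,(267,240.3),58).round(1)); print('cap3',f((312.3,242.3),(301.6,243.1)),onz(T,(301.6,243.1),58).round(1)); print('cap2',onz(T,(288.6,241.7),58).round(1)); print('button',onz(T,(279.6,241.6),34).round(1))
for uv,z in (((325.5,227.5),32),((355.5,230),32),((353,267.5),32),((323,267),32)): print('tray corner',onz(T,uv,z).round(1))
# rack corners from crop: x=400+ (u-400)*90/400, y=225+v*80/300
for u,v in((475,115),(500,188),(735,78),(745,135)): print('rack',onz(T,(400+(u-400)*.225,225+v*80/300),86).round(1))
# orange driver top
h=cv2.cvtColor(np.load('pics/top0.npy'),cv2.COLOR_RGB2HSV); m=cv2.inRange(h,(7,180,150),(17,255,255)); k,l,st,ce=cv2.connectedComponentsWithStats(m[230:280,430:490])
print(st[1:],ce[1:]+[430,230])
```

```text
driver [ 477.3 -350.7  137.2] small [ 398.1 -356.6   88.6]
cap1 [533.  114.7  59.9] [531.  116.8  58. ]
cap3 [526.9  17.   59.6] [524.8  19.2  58. ]
cap2 [528.2  55.9  58. ]
button [529.7  83.   34. ]
tray corner [572.8 -47.7  32. ]
tray corner [ 567.1 -134.    32. ]
tray corner [ 459.4 -128.1   32. ]
tray corner [459.4 -42.4  32. ]
rack [ 493.6 -301.    86. ]
rack [ 440.2 -316.7   86. ]
rack [ 523.8 -463.    86. ]
rack [ 481.8 -469.    86. ]
[[24 24  9  7 51]] [[458. 257.]]
```

```bash
python3 -m jog '[[[0,0,0.14],[0,0,-0.005],1],[[0,0,0.14],[0,0,-0.005],1],[[0,0,0.14],[0,0,-0.005],1],[[0,0,0.14],[0,0,-0.005],1],[[0,0,0.14],[0,0,-0.005],1],[[0,0,0.14],[0,0,-0.005],1],[[0,0,0.15],[0,0,-0.005],1]]' 60
python3 -m jog '[[[0,0,0],[-0.0474,0.0035,0],1],[[0,0,0],[-0.0474,0.0035,0],1],[[0,0,0],[-0.0474,0.0035,0],1],[[0,0,0],[-0.0474,0.0035,0],1],[[0,0,0],[-0.0474,0.0035,0],1],[[0,0,0],[-0.0474,0.0035,0],1],[[0,0,0],[-0.0474,0.0035,0],1],[[0,0,0],[-0.0474,0.0035,0],1],[[0,0,0],[-0.0474,0.0035,0],1],[[0,0,0],[-0.0474,0.0035,0],1]]'
```

```text
clock: 0.8
eef_pos: [251.2, 572.0, 291.0]
tcp_rot: [-3.141, 0.001, 1.732]
contact_force: [-0.2, 0.2, 0.5]
opening: 1.001
grasp_force: 0.0
clock: 1.8
eef_pos: [364.5, 108.9, 291.3]
tcp_rot: [3.141, 0.0, 1.738]
contact_force: [0.1, 0.2, 0.9]
opening: 1.0
grasp_force: 0.0
```

```bash
python3 -m jog '[[[0,0,0],[-0.019,0.0385,0],1],[[0,0,0],[-0.019,0.0385,0],1],[[0,0,0],[-0.019,0.0385,0],1],[[0,0,0],[-0.019,0.0385,0],1],[[0,0,0],[0,0,0],1],[[0,0,0],[0,0,0],1]]'
python3 - <<'E'
from h import *
import pickle
c=cam("wrist"); im=r.grab_frame("wrist"); save(im,"pics/w1.png"); pickle.dump((c,im),open("pics/w1.pkl","wb")); print(r.sense()['eef_pos'])
E
```

```text
clock: 2.4
eef_pos: [529.0, 60.9, 290.4]
tcp_rot: [-3.14, -0.0, 1.737]
contact_force: [-0.4, 0.3, -0.2]
opening: 1.003
grasp_force: 0.0
[528.27238497  61.27086535 290.57361696]
```

View pics/w1.png

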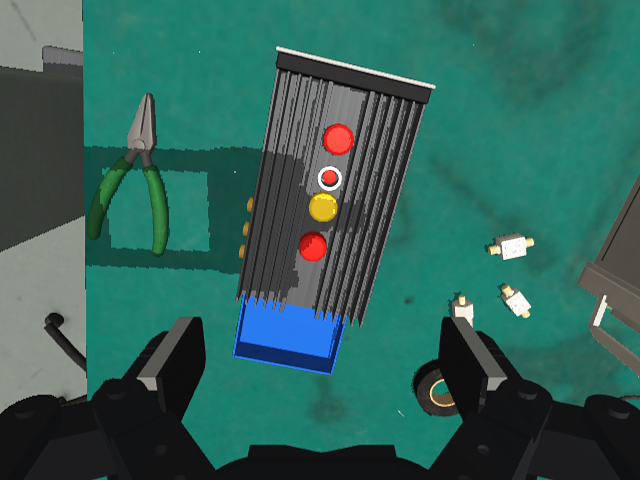

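The wrist view shows the amplifier with the shroud at top (277,47)-(435,86), caps at (338,139), (323,207), (312,246), the ring with the button at (330,178) and the tray at (290,335). The yellow cap is clear of the hole.

Run:
```python
from h import *
import pickle
c,I=pickle.load(open('pics/w1.pkl','rb')); h=cv2.cvtColor(I,cv2.COLOR_RGB2HSV)
T=cam("top")
def blobs(m,n,a=30):
    k,l,st,ce=cv2.connectedComponentsWithStats(m); o=[(st[i],ce[i]) for i in range(1,k) if st[i,4]>a]
    return o
red=cv2.inRange(h,(0,150,90),(8,255,255))|cv2.inRange(h,(172,150,90),(180,255,255)); yel=cv2.inRange(h,(20,150,90),(32,255,255))
for n,m in(('red',red),('yel',yel)):
    for st,ce in blobs(m,n):
        if 280<ce[0]<380 and 100<ce[1]<300: print(n,st,ce.round(1),onz(c,ce,56).round(1))
wh=cv2.inRange(h,(0,0,200),(180,40,255))
for st,ce in blobs(wh,'w'):
    if 240<ce[0]<450 and ce[1]<250:
        cs=np.array([st[0]+st[2]/2-.5,st[1]+st[3]/2-.5]); print('white',st,ce.round(1),onz(c,cs,44).round(1))
# triangulate button / ring wrist vs top
print('tri button',tri([ray(c,(329.5,178)),ray(T,(279.6,241.6))]).round(1))
# shroud edge: white band, line fit
ys,xs=np.nonzero(wh[40:100,270:440]); 
l=cv2.fitLine(np.c_[xs+270,ys+40].astype(np.float32),cv2.DIST_HUBER,0,.01,.01).ravel(); 
P=[onz(c,(u,l[3]+(u-l[2])*l[1]/l[0]),65) for u in(280,434)]; d=P[1]-P[0]; print('shroud',np.round(P,1),'yaw',np.arctan2(d[1],d[0]))
bl=cv2.inRange(h,(103,120,40),(125,255,255)); ct=max(cv2.findContours(bl[280:400,200:380],0,2)[0],key=cv2.contourArea)
q=cv2.boxPoints(cv2.minAreaRect(ct))+[200,280]; print('tray',q.round(0).tolist()); q=cv2.approxPolyDP(ct,6,True)[:,0]+[200,280]
for p in q: print(p,onz(c,p,32).round(1))
# profile across channel at ring's row +-: print grey along perpendicular to the axis at several heights
```

```text
red [323 124  31  31 745] [338.1 139.1] [533.3 118.3  56. ]
red [323 170  13  14 150] [329.  176.5] [531.1  86.1  56. ]
red [299 231  28  31 672] [312.3 246. ] [526.9  21.1  56. ]
yel [309 191  29  31 704] [322.8 206.4] [530.2  59.2  56. ]
white [276  47 159  41 432] [354.8  67. ] [537.4 177.1  44. ]
white [318 166  24  25 214] [329.3 178.2] [532.3  83.1  44. ]
tri button [531.   82.5  38.4]
shroud [[476.7 178.1  65. ]
 [600.5 171.1  65. ]] yaw -0.056747875922819845
tray [[231.0, 356.0], [242.0, 294.0], [348.0, 314.0], [336.0, 376.0]]
[242 296] [465.6 -51.5  32. ]
[232 356] [ 462.6 -123.3   32. ]
[332 374] [ 571.9 -127.8   32. ]
[347 316] [575.  -56.1  32. ]
[342 325] [571.8 -67.2  32. ]
[340 314] [567.5 -55.   32. ]
[333 322] [562.  -65.3  32. ]
[328 312] [554.9 -54.8  32. ]
[325 321] [553.6 -65.5  32. ]
[321 310] [547.4 -53.8  32. ]
[316 319] [544.  -64.8  32. ]
[311 308] [536.9 -53.2  32. ]
[285 303] [509.8 -52.   32. ]
[280 312] [506.2 -63.   32. ]
[280 302] [504.6 -51.8  32. ]
[273 310] [498.7 -61.9  32. ]
[272 300] [496.3 -50.9  32. ]
[263 308] [488.3 -61.4  32. ]
[264 299] [488.1 -51.1  32. ]
[254 306] [479.  -60.6  32. ]
[250 296] [473.7 -50.1  32. ]
[245 305] [469.7 -61.   32. ]
```

```bash
python3 -m jog '[[[0,0,0],[-0.0398,-0.0118,0],1],[[0,0,0],[-0.0398,-0.0118,0],1],[[0,0,0],[-0.0398,-0.0118,0],1],[[0,0,0],[-0.0398,-0.0118,0],1],[[0,0,0],[-0.0398,-0.0118,0],1],[[0,0,0],[-0.0398,-0.0118,0],1],[[0,0,0],[-0.0398,-0.0118,0],1],[[0,0,0],[-0.0398,-0.0118,0],1],[[0,0,0],[-0.0398,-0.0118,0],1],[[0,0,0],[-0.0398,-0.0118,0],1],[[0,0,0],[0,0,0],1],[[0,0,0],[0,0,0],1]]'
python3 - <<'E'
from h import *
import pickle
c=cam("wrist"); im=r.grab_frame("wrist"); save(im,"pics/w2.png"); pickle.dump((c,im),open("pics/w2.pkl","wb")); print(r.sense()['eef_pos'])
E
```

```text
clock: 3.65
eef_pos: [478.0, -350.2, 291.2]
tcp_rot: [-3.141, -0.001, 1.737]
contact_force: [-0.4, 0.5, 0.7]
opening: 1.0
grasp_force: 0.0
[ 478.32511821 -349.55646786  291.2898522 ]
```

View pics/w2.png

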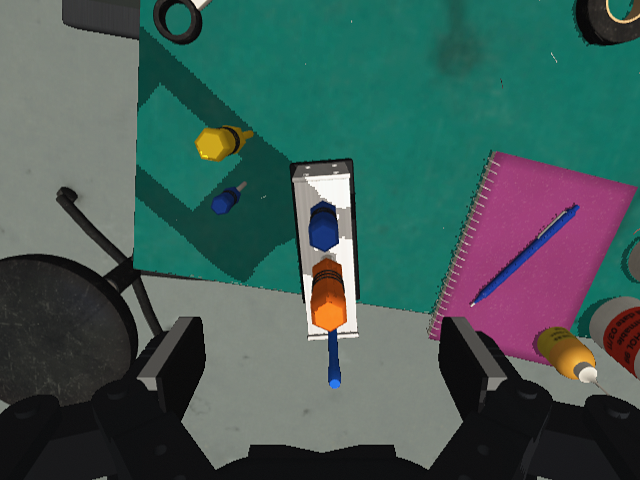

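Wrist view: the big blue handle is at (323,225) with its top face at about (323,239), orange at (328,310), brush (334,380), small blue (226,200), yellow (219,143).

Run:
```python
from h import *
import pickle
c,I=pickle.load(open('pics/w2.pkl','rb')); h=cv2.cvtColor(I,cv2.COLOR_RGB2HSV)
S=cam("scene");T=cam("top")
m=cv2.inRange(h,(103,120,30),(128,255,255))[190:260,300:345]; ys,xs=np.nonzero(m); 
V=h[190:260,300:345,2]
for y in range(8,64,4):
    q=xs[ys==y]; print(y+190,(q.min()+300,q.max()+300,int(np.median(V[y,q]))) if len(q) else '',end=' ')
print()
b=m&((V>95).astype(np.uint8)*255); print('V pct',np.percentile(V[m>0],[10,50,90]))
for uv in((323,239),): print('top face @164',onz(c,uv,164).round(1), 'tri with scene top',tri([ray(c,uv),ray(S,(439,272.5))]).round(1),'tri w/ top cam',tri([ray(c,uv),ray(T,(440.5,260.9))]).round(1))
# rack yaw from its edges at z 86
for a,b2 in(((352,161),(358,338)),((293,165),(305,338))):
    p,q=onz(c,a,86),onz(c,b2,86); d=p-q; print(p.round(1),q.round(1),np.arctan2(-d[0],d[1]))
print('yellow top tri',tri([ray(c,(207,143)),ray(S,(393.5,289))]).round(1),'orange',tri([ray(c,(329,320)),ray(S,(465.5,270))]).round(1))
```

```text
198  202 (np.int64(320), np.int64(325), 64) 206 (np.int64(314), np.int64(334), 72) 210 (np.int64(311), np.int64(334), 70) 214 (np.int64(311), np.int64(331), 69) 218 (np.int64(312), np.int64(335), 68) 222 (np.int64(310), np.int64(336), 75) 226 (np.int64(309), np.int64(337), 92) 230 (np.int64(309), np.int64(337), 117) 234 (np.int64(309), np.int64(337), 117) 238 (np.int64(310), np.int64(337), 117) 242 (np.int64(310), np.int64(338), 116) 246 (np.int64(313), np.int64(332), 115) 250 (np.int64(322), np.int64(327), 79) 
V pct [ 66.  89. 118.]
top face @164 [ 478.8 -348.8  164. ] tri with scene top [ 478.6 -348.3  164.7] tri w/ top cam [ 477.9 -349.4  162.6]
[ 495.  -305.7   86. ] [ 529.9 -459.8   86. ] 0.22299055803029624
[ 449.7 -316.4   86. ] [ 482.7 -467.7   86. ] 0.21458657556095193
yellow top tri [ 399.4 -305.2  150.3] orange [ 489.1 -392.   185.2]
```

```bash
python3 -m jog '[[[0,0,-0.05],[0.001,0.0005,0],0.2],[[0,0,0],[0,0,0.036],0.2],[[0,0,0],[0,0,0.036],0.2],[[0,0,0],[0,0,0.036],0.2],[[0,0,0],[0,0,0.026],0.2],[[0,0,0],[0,0,0.012],0.2],[[0,0,0],[0,0,0],0.2],[[0,0,0],[0,0,0],0.2]]' 60
python3 - <<'E'
from h import *
import pickle
c=cam("wrist"); im=r.grab_frame("wrist"); pickle.dump((c,im),open("pics/w3.pkl","wb"))
save(cv2.resize(im[180:480,120:520],(800,600)),"pics/w3.png")
E
```

```text
clock: 4.5
eef_pos: [480.0, -349.4, 146.5]
tcp_rot: [3.141, 0.001, 1.789]
contact_force: [0.3, 0.3, 0.0]
opening: 0.597
grasp_force: 0.0
```

View pics/w3.png

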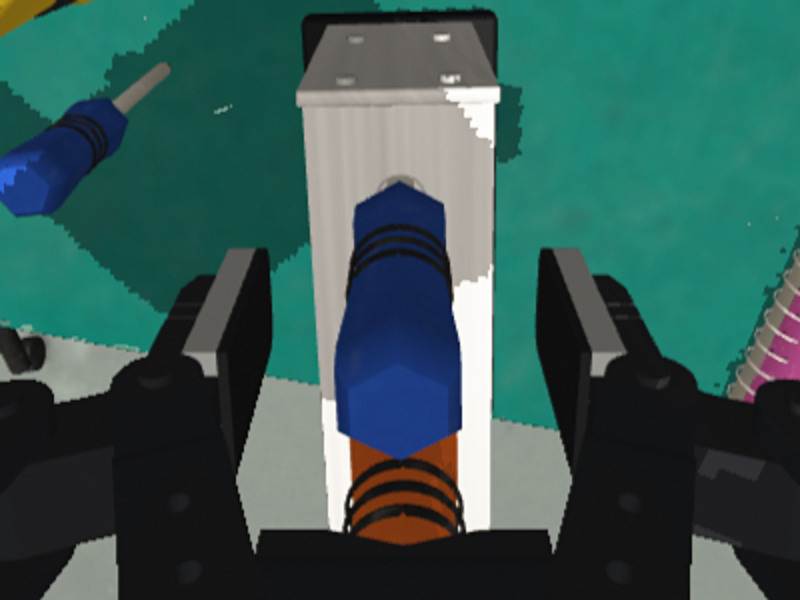

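The handle (400,330 in the crop) sits centred between the pads, with its flats facing them. Closing.

```bash
python3 -m jog '[[[0,0,0],[0,0,0],-1],[[0,0,0],[0,0,0],-1],[[0,0,0],[0,0,0],-1],[[0,0,0],[0,0,0],-1],[[0,0,0],[0,0,0],-1],[[0,0,0],[0,0,0],-1]]' 80
python3 -m jog '[[[0,0,0],[0,0,-0.01],-1],[[0,0,0],[0,0,-0.025],-1],[[0,0,0],[0,0,-0.03],-1],[[0,0,0],[0,0,-0.03],-1],[[0,0,0],[0,0,-0.03],-1],[[0,0,0],[0,0,-0.02],-1],[[0,0,0],[0,0,0],-1]]'
```

```text
clock: 5.15
eef_pos: [479.6, -350.2, 146.4]
tcp_rot: [3.141, 0.001, 1.788]
contact_force: [-0.9, 0.0, 6.5]
opening: 0.208
grasp_force: 77.8
clock: 5.85
eef_pos: [480.4, -350.6, 294.2]
tcp_rot: [3.138, 0.004, 1.788]
contact_force: [0.5, -0.8, -0.2]
opening: 0.21
grasp_force: 78.3
```

```bash
python3 -m jog '[[[0,0,0],[0.0395,0.0135,0],-1],[[0,0,0],[0.0395,0.0135,0],-1],[[0,0,0],[0.0395,0.0135,0],-1],[[0,0,0],[0.0395,0.0135,0],-1],[[0,0,0],[0.0395,0.0135,0],-1],[[0,0,0],[0.0395,0.0135,0],-1],[[0,0,0],[0.0395,0.0135,0],-1],[[0,0,0],[0.0395,0.0135,0],-1],[[0,0,0],[0.0395,0.0135,0],-1],[[0,0,0],[0.0395,0.0135,0],-1],[[0,0,0],[0.0395,0.0135,0],-1],[[0,0,0],[0.0395,0.0135,0],-1]]'
python3 -m jog '[[[0,0,0],[0,0,0.02],-1],[[0,0,0],[0,0,0.03],-1],[[0,0,0],[0,0,0.02],-1],[[0,0,0],[0,0,0],-1],[[0,0,0],[0,0,0],-1]]'
python3 - <<'E'
from h import *
import pickle
c=cam("wrist"); im=r.grab_frame("wrist"); s=r.grab_frame("scene"); pickle.dump((c,im,s),open("pics/w4.pkl","wb"))
a=cv2.resize(im[0:450,140:500],(480,600)); b=cv2.resize(s[150:310,230:360][:,:],(320,394))
out=np.zeros((600,800,3),np.uint8); out[:,:480]=a; out[:394,480:]=b; save(out,"pics/w4.png"); print(r.sense()['eef_pos'],r.sense()['tcp_rot'])
E
```

```text
clock: 7.05
eef_pos: [534.8, 149.7, 289.5]
tcp_rot: [-3.14, 0.0, 1.788]
contact_force: [0.5, 0.1, -0.3]
opening: 0.207
grasp_force: 78.3
clock: 7.55
eef_pos: [535.1, 148.0, 220.1]
tcp_rot: [-3.14, 0.0, 1.788]
contact_force: [0.6, -0.9, -0.2]
opening: 0.209
grasp_force: 78.3
[536.0153683  148.13397703 221.33827287] [ 3.14008739e+00 -1.05190822e-04  1.78755159e+00]
```

View pics/w4.png

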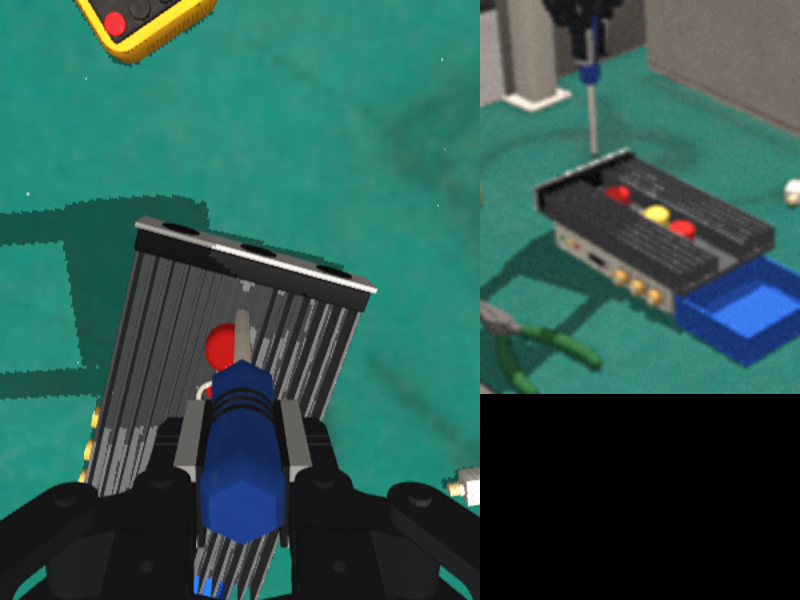

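The tip shows at wrist (321.5,234) and scene (276,212), straight below the gripper. It is above the gap behind cap 1.

Run:
```python
from h import *
import pickle
c,I,s=pickle.load(open('pics/w4.pkl','rb')); S=cam("scene"); h=cv2.cvtColor(I,cv2.COLOR_RGB2HSV)
P=tri([ray(c,(321.5,234.5)),ray(S,(276.3,212.3))]); print('tip',P.round(1),proj(c,P).round(1),proj(S,P).round(1))
print('tip @86.5',onz(c,(321.5,234.5),86.5).round(1))
for q in((535.5,148,86.5),): print(proj(c,q).round(1),proj(S,q).round(1))
wh=cv2.inRange(h,(0,0,200),(180,50,255)); 
l=[(140+135*.75,218*.75),(140+376*.75,289*.75)]; P=[onz(c,p,65) for p in l]; d=P[1]-P[0]; print(np.round(P,1),np.arctan2(d[1],d[0]))
red=cv2.inRange(h,(0,150,60),(8,255,255))|cv2.inRange(h,(172,150,60),(180,255,255)); k,_,st,ce=cv2.connectedComponentsWithStats(red)
for i in range(1,k):
    if st[i,4]>60: print(st[i])
# channel edges near the tip: intensity row through inside shroud
g=cv2.cvtColor(I,cv2.COLOR_RGB2GRAY); print(g[225,270:380].tolist())
```

```text
tip [535.8 150.1  90.4] [323.4 236.7] [275.6 212.5]
tip @86.5 [534.6 150.1  86.5]
[322.2 237.8] [276.1 214.2]
[[473.3 180.4  65. ]
 [601.1 171.3  65. ]] -0.07121089497905293
[218   9  17  19 244]
[294 242  22  37 640]
[73, 73, 60, 75, 79, 42, 53, 79, 76, 75, 74, 74, 74, 73, 76, 59, 74, 78, 46, 75, 76, 75, 75, 73, 74, 56, 74, 75, 73, 73, 77, 62, 76, 76, 73, 75, 75, 74, 74, 75, 75, 75, 78, 77, 74, 71, 73, 72, 74, 75, 77, 76, 76, 76, 73, 73, 72, 73, 75, 74, 73, 74, 73, 74, 76, 74, 74, 76, 75, 74, 72, 76, 61, 40, 38, 36, 66, 77, 75, 72, 73, 67, 76, 75, 73, 40, 37, 38, 34, 63, 76, 77, 72, 75, 76, 76, 74, 44, 39, 39, 38, 35, 57, 132, 154, 121, 70, 53, 56, 29]
```

```bash
python3 -m jog '[[[0,0,0],[0,0,0.012],-1],[[0,0,0],[0,0,0.012],-1],[[0,0,0],[0,0,0.01],-1],[[0,0,0],[0,0,0.005],-1],[[0,0,0],[0,0,0],-1],[[0,0,0],[0,0,0],-1]]'
```

```text
clock: 8.25
eef_pos: [535.4, 148.1, 181.2]
tcp_rot: [-3.141, 0.0, 1.788]
contact_force: [0.7, 0.4, -0.4]
opening: 0.211
grasp_force: 78.3
```

```bash
python3 -m jog '[[[0,0,0],[-0.0096,-0.0027,0],-1],[[0,0,0],[-0.0096,-0.0027,0],-1],[[0,0,0],[-0.0096,-0.0027,0],-1],[[0,0,0],[-0.0096,-0.0027,0],-1],[[0,0,0],[-0.0096,-0.0027,0],-1],[[0,0,0],[-0.0096,-0.0027,0],-1],[[0,0,0],[-0.0096,-0.0027,0],-1],[[0,0,0],[-0.0096,-0.0027,0],-1]]'
python3 - <<'E'
from h import *
s=r.sense(); print(s['eef_pos'],s['contact_force'])
im=r.grab_frame("scene"); t=r.grab_frame("top"); save(np.hstack([cv2.resize(im[170:310,230:390],(800,700))[:600,:500],cv2.resize(t[205:285,235:365],(300,185)).repeat(1,0) if 0 else np.zeros((600,300,3),np.uint8)]),"pics/s5.png")
E
```

```text
clock: 9.05
eef_pos: [530.8, 67.5, 181.3]
tcp_rot: [3.141, -0.0, 1.788]
contact_force: [-0.3, -0.4, -1.0]
opening: 0.21
grasp_force: 78.3
[530.77311945  67.54972767 181.3293263 ] [-0.33380008 -0.39521261 -1.00889851]
```

View pics/s5.png

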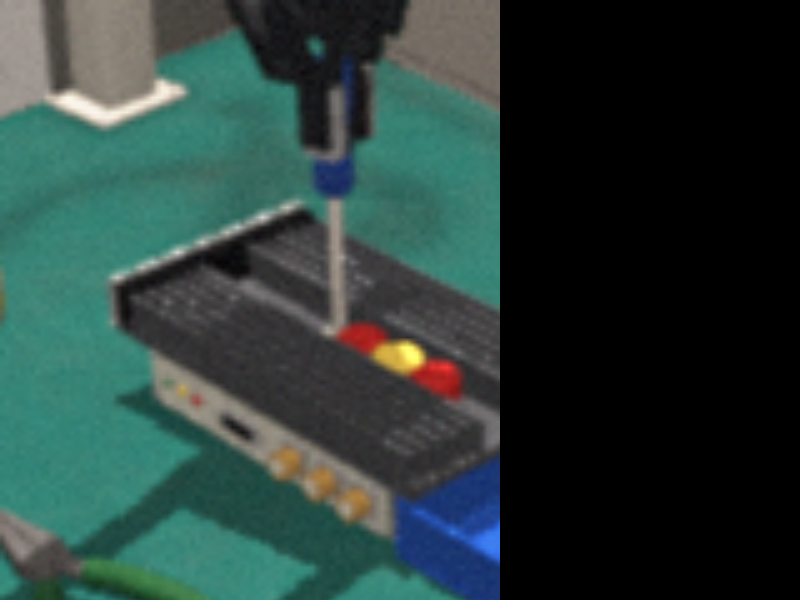

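All three caps (crop (363,338), (400,357), (437,378)) are moving in a row ahead of the shaft. I'll continue, slower.

```bash
python3 -m jog '[[[0,0,0],[-0.0077,-0.0022,0],-1],[[0,0,0],[-0.0077,-0.0022,0],-1],[[0,0,0],[-0.0058,-0.0016,0],-1],[[0,0,0],[-0.0058,-0.0016,0],-1],[[0,0,0],[-0.0058,-0.0016,0],-1],[[0,0,0],[-0.0058,-0.0016,0],-1],[[0,0,0],[-0.0058,-0.0016,0],-1],[[0,0,0],[-0.0058,-0.0016,0],-1],[[0,0,0],[-0.0058,-0.0016,0],-1],[[0,0,0],[-0.0058,-0.0016,0],-1],[[0,0,0],[-0.0058,-0.0016,0],-1],[[0,0,0],[-0.0058,-0.0016,0],-1]]'
python3 -m jog '[[[0,0,0],[-0.0058,-0.0016,0],-1],[[0,0,0],[-0.0058,-0.0016,0],-1],[[0,0,0],[-0.0058,-0.0016,0],-1],[[0,0,0],[-0.0058,-0.0016,0],-1],[[0,0,0],[-0.0058,-0.0016,0],-1],[[0,0,0],[-0.0058,-0.0016,0],-1],[[0,0,0],[-0.0058,-0.0016,0],-1]]'
python3 - <<'E'
from h import *
im=r.grab_frame("scene"); t=r.grab_frame("top"); np.save('pics/t6.npy',t); out=np.zeros((600,800,3),np.uint8); out[:,:500]=cv2.resize(im[200:320,280:380],(500,600)); out[:300,500:]=cv2.resize(t[215:275,300:360],(300,300)); save(out,"pics/s6.png")
E
```

```text
clock: 10.35
eef_pos: [526.7, -8.2, 181.3]
tcp_rot: [-3.142, -0.0, 1.788]
contact_force: [0.6, 1.2, 0.4]
opening: 0.208
grasp_force: 78.3
clock: 11.05
eef_pos: [524.5, -50.2, 181.3]
tcp_rot: [3.142, 0.0, 1.788]
contact_force: [-0.4, 0.1, -0.3]
opening: 0.206
grasp_force: 78.3
```

View pics/s6.png

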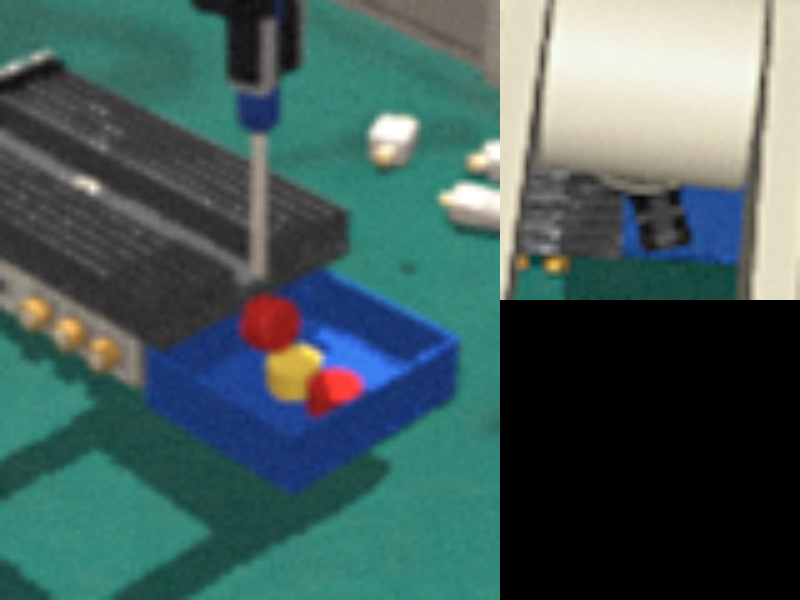

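Yellow (295,372) and red (335,392) are in the tray. The last red cap (270,322) is tipped over the lip, falling or leaning. I'll let it settle and measure by blob.

```bash
python3 -m jog '[[[0,0,0],[0,0,0],-1],[[0,0,0],[0,0,0],-1],[[0,0,0],[0,0,0],-1]]'
cat > blob.py <<'E'
from h import *
def go(tag):
    S=cam("scene"); I=r.grab_frame("scene"); np.save(f'pics/{tag}.npy',I); h=cv2.cvtColor(I,cv2.COLOR_RGB2HSV)
    red=cv2.inRange(h,(0,140,60),(8,255,255))|cv2.inRange(h,(172,140,60),(180,255,255)); yel=cv2.inRange(h,(20,120,90),(34,255,255))
    for n,m in(('red',red),('yel',yel)):
        k,_,st,ce=cv2.connectedComponentsWithStats(m)
        for i in range(1,k):
            if st[i,4]>10 and 230<ce[i][0]<400 and 200<ce[i][1]<320: print(n,st[i],ce[i].round(1),'z10',onz(S,ce[i],10)[:2].round(0),'z40',onz(S,ce[i],40)[:2].round(0))
E
python3 -c "
from blob import *
I=None
go('s7')"
```

```text
clock: 11.45
eef_pos: [524.5, -49.5, 181.3]
tcp_rot: [-3.142, -0.0, 1.788]
contact_force: [0.3, 0.1, -0.7]
opening: 0.211
grasp_force: 78.3
red [328 259  12  11  99] [333.5 264. ] z10 [550. -35.] z40 [515. -66.]
red [342 274  10   9  65] [345.8 277.4] z10 [527. -94.] z40 [ 494. -122.]
yel [334 269  10  11  77] [338.  273.9] z10 [525. -71.] z40 [ 492. -100.]
yel [386 284  14  69 450] [391.8 308.6] z10 [ 505. -239.] z40 [ 473. -260.]
```

The last cap is leaning on the yellow cap, centre about (525,-57,31), against the lip. I'll nudge on with the shaft.

```bash
python3 -m jog '[[[0,0,0],[-0.0048,-0.0014,0],-1],[[0,0,0],[-0.0048,-0.0014,0],-1],[[0,0,0],[-0.0048,-0.0014,0],-1],[[0,0,0],[-0.0048,-0.0014,0],-1],[[0,0,0],[0,0,0],-1],[[0,0,0],[0,0,0],-1]]'
python3 -c "
from blob import *
go('s8')"
```

```text
clock: 12.1
eef_pos: [523.2, -69.9, 181.3]
tcp_rot: [3.142, -0.0, 1.787]
contact_force: [-0.2, 0.3, -0.5]
opening: 0.21
grasp_force: 78.3
red [328 259  12  11 100] [333.6 263.9] z10 [550. -35.] z40 [516. -65.]
red [342 274  10   9  65] [345.8 277.4] z10 [527. -94.] z40 [ 494. -121.]
yel [334 269  10  11  75] [337.9 274. ] z10 [525. -71.] z40 [ 492. -100.]
yel [386 284  14  69 452] [391.7 308.7] z10 [ 505. -239.] z40 [ 473. -260.]
```

```bash
python3 -m jog '[[[0,0,0],[0,0,-0.02],-1],[[0,0,0],[0.001,-0.012,-0.01],-1],[[0,0,0],[0,-0.01,0],-1],[[0,0,0],[0,0,0],-1],[[0,0,0],[0,0,0],-1]]'
python3 - <<'E'
from h import *
import pickle
c=cam("wrist"); I=r.grab_frame("wrist"); s=r.grab_frame("scene"); pickle.dump((c,I),open('pics/w9.pkl','wb'))
out=np.zeros((600,800,3),np.uint8); out[:,:480]=cv2.resize(I[60:480:,150:486],(480,600)); out[:384,480:]=cv2.resize(s[230:302,305:365],(320,384)); save(out,'pics/w9.png'); print(r.sense()['eef_pos'])
E
```

```text
clock: 12.65
eef_pos: [500.8, -73.4, 210.9]
tcp_rot: [-3.141, -0.0, 1.788]
contact_force: [-0.6, 0.0, -1.4]
opening: 0.208
grasp_force: 78.3
[501.34508012 -73.37912621 210.86946374]
```

View pics/w9.png

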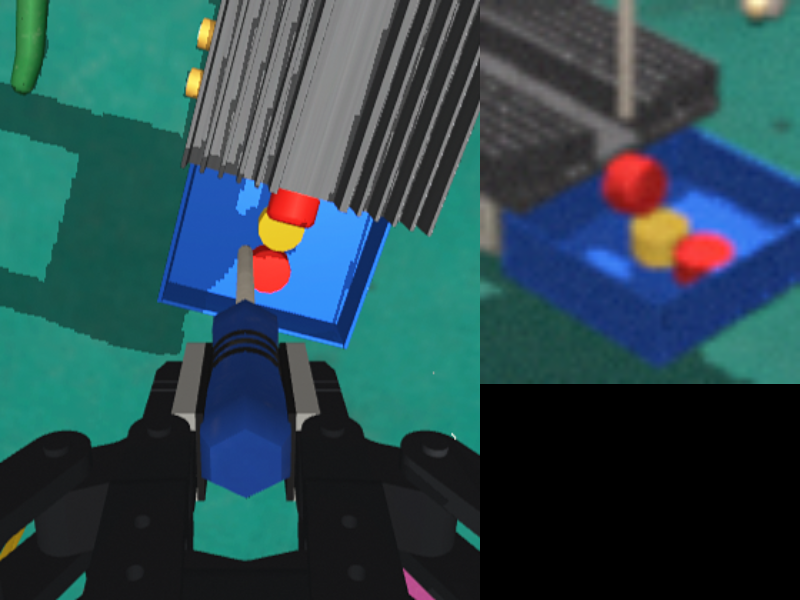

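Cap 1 lies on its side at crop (294,207), propped on the yellow cap (282,232). Cap 3 is flat at (270,272), and the tip (245,250) is just left of the yellow one. Pushing yellow sideways removes the prop.

Run:
```python
from h import *
import pickle
c,I=pickle.load(open('pics/w9.pkl','rb')); h=cv2.cvtColor(I,cv2.COLOR_RGB2HSV)
for n,lo,hi in(('yel',(20,120,60),(34,255,255)),('red',(0,140,60),(9,255,255))):
    k,_,st,ce=cv2.connectedComponentsWithStats(cv2.inRange(h,lo,hi))
    for i in range(1,k):
        if st[i,4]>80: print(n,st[i],ce[i].round(1),'z18',onz(c,ce[i],18)[:2].round(1),'z30',onz(c,ce[i],30)[:2].round(1))
print('yel by eye',onz(c,(347.4,220),18).round(1),'tip',onz(c,(321.5,234.5),77).round(1))
print('lip left/right of channel', onz(c,(150+278*.7,60+190*.7),44).round(1), onz(c,(150+345*.7,60+208*.7),44).round(1))
print('tray -y corners',onz(c,(150+160*.7,60+301*.7),32).round(1),onz(c,(150+345*.7,60+348*.7),32).round(1))
```

```text
yel [297  35  13  21 138] [302.5  44.1] z18 [461.6  43.5] z30 [462.4  41.9]
yel [288  73   9  19 103] [292.6  82.2] z18 [459.7  17.8] z30 [460.6  17.2]
yel [281 108  12  19 125] [285.3 116.8] z18 [459.   -6.5] z30 [460.   -6.2]
yel [331 206  32  30 568] [344.6 223.2] z18 [520.1 -75.5] z30 [518.7 -72.5]
yel [149 429  19  25 136] [157.2 441.1] z18 [ 395.6 -322.9] z30 [ 399.  -310.3]
red [414   0  18  10 130] [423.2   3.5] z18 [536.3  85.5] z30 [534.3  82.3]
red [337 192  37  27 698] [354.8 205.3] z18 [524.5 -59.8] z30 [522.9 -57.4]
red [327 232  26  32 671] [338.4 248.3] z18 [520. -97.] z30 [518.7 -93.2]
yel by eye [521.6 -72.5  18. ] tip [500.4 -71.3  77. ]
lip left/right of channel [511.9 -47.5  44. ] [546.8 -49.1  44. ]
tray -y corners [ 464.  -123.5   32. ] [ 570.9 -129.2   32. ]
```

```bash
python3 -m jog '[[[0,0,0],[0,-0.004,0.01],-1],[[0,0,0],[0,0,0.02],-1],[[0,0,0],[0,0,0.02],-1],[[0,0,0],[0,0,0.015],-1],[[0,0,0],[0,0,0],-1],[[0,0,0],[0,0,0],-1]]'
python3 -m jog '[[[0,0,0],[-0.0015,0.0068,0],-1],[[0,0,0],[-0.0015,0.0068,0],-1],[[0,0,0],[-0.0015,0.0068,0],-1],[[0,0,0],[-0.0015,0.0068,0],-1],[[0,0,0],[-0.0015,0.0068,0],-1],[[0,0,0],[0,0,0],-1],[[0,0,0],[0,0,0],-1]]'
cat > wb.py <<'E'
from h import *
import pickle,sys
def go(tag):
    c=cam("wrist"); I=r.grab_frame("wrist"); pickle.dump((c,I),open(f'pics/{tag}.pkl','wb')); h=cv2.cvtColor(I,cv2.COLOR_RGB2HSV)
    for n,lo,hi in(('yel',(20,120,60),(34,255,255)),('red',(0,140,60),(9,255,255))):
        k,_,st,ce=cv2.connectedComponentsWithStats(cv2.inRange(h,lo,hi))
        for i in range(1,k):
            if st[i,4]>60 and 440<onz(c,ce[i],18)[0]<600: print(n,st[i],ce[i].round(1),'z18',onz(c,ce[i],18)[:2].round(1),'z30',onz(c,ce[i],30)[:2].round(1))
E
python3 -c "
import blob,wb
blob.go('s10'); wb.go('w10')"
```

```text
clock: 13.35
eef_pos: [497.2, -74.2, 145.8]
tcp_rot: [-3.14, -0.0, 1.788]
contact_force: [0.4, 0.3, 0.1]
opening: 0.211
grasp_force: 78.3
clock: 14.05
eef_pos: [532.3, -74.3, 146.1]
tcp_rot: [-3.141, -0.0, 1.788]
contact_force: [-1.1, -0.2, -0.7]
opening: 0.207
grasp_force: 78.3
red [327 268   9  11  74] [331.1 273.2] z10 [517. -57.] z40 [484. -87.]
red [342 274  10   9  62] [345.6 277.5] z10 [526. -94.] z40 [ 493. -122.]
yel [342 265  11   9  77] [347.2 268.9] z10 [556. -73.] z40 [ 521. -102.]
yel [386 284  14  69 451] [391.7 308.7] z10 [ 505. -239.] z40 [ 473. -260.]
yel [ 328  224   40   43 1330] [347.2 245.1] z18 [548.8 -73.8] z30 [547.2 -70.1]
red [ 262  195   41   37 1174] [281.8 213.8] z18 [504.3 -62.6] z30 [504.8 -59.5]
red [ 276  248   38   41 1143] [293.8 266.8] z18 [518.4 -95.7] z30 [518.3 -90.9]
```

Cap 1 has dropped flat: wrist blob 41x37 px like the others, at about (506,-64,18). All three are inside the tray. Next, to the hole.

```bash
python3 -m jog '[[[0,0,0],[0,0,-0.03],-1],[[0,0,0],[0,0,-0.04],-1],[[0,0,0],[0,0,-0.01],-1],[[0,0,0],[0.038,0.0087,0],-1],[[0,0,0],[0.038,0.0087,0],-1],[[0,0,0],[0.038,0.0087,0],-1],[[0,0,0],[0.038,0.0087,0],-1],[[0,0,0],[0,0,0],-1],[[0,0,0],[0,0,0],-1],[[0,0,0],[0,0,0],-1]]'
cat > ring.py <<'E'
from h import *
import pickle
c=cam("wrist"); s=r.sense(); I=r.grab_frame("wrist"); pickle.dump((c,I),open('pics/wr.pkl','wb')); h=cv2.cvtColor(I,cv2.COLOR_RGB2HSV)
p=proj(c,(532.3,83.1,44)); print('tcp',np.round(s['eef_pos'],1),'ring expected px',p.round(1))
x,y=int(p[0]),int(p[1]); w=cv2.inRange(h,(0,0,170),(180,60,255)); 
k,_,st,ce=cv2.connectedComponentsWithStats(w)
for i in range(1,k):
    if st[i,4]>40 and abs(ce[i]-p).max()<40: print('white',st[i],ce[i].round(1))
rd=cv2.inRange(h,(0,140,50),(9,255,255))|cv2.inRange(h,(170,140,50),(180,255,255)); k,_,st,ce=cv2.connectedComponentsWithStats(rd)
for i in range(1,k):
    if st[i,4]>15 and abs(ce[i]-p).max()<40: print('red',st[i],ce[i].round(1))
zt=s['eef_pos'][2]-134.4; print('tip px->xy at z',round(zt,1),onz(c,(321.5,234.5),zt).round(1))
ys,xs=np.nonzero(w[y-30:y+30,x-40:x+40]); pts=np.c_[xs+x-40,ys+y-30]; print(len(pts))
if len(pts)>20:
    e=cv2.fitEllipse(cv2.convexHull(pts.astype(np.int32))); print('ellipse',np.round(e[0],1),np.round(e[1],1),onz(c,e[0],44).round(1))
E
python3 ring.py; python3 -c "
import blob; blob.go('s11')"
```

```text
clock: 15.15
eef_pos: [533.3, 80.9, 226.0]
tcp_rot: [-3.141, 0.0, 1.788]
contact_force: [-0.5, -0.5, -1.4]
opening: 0.209
grasp_force: 78.3
tcp [533.3  80.9 226. ] ring expected px [320.8 215.9]
white [307 202  28  28 274] [320.5 215.5]
red [313 207  16  14 184] [320.5 213.3]
tip px->xy at z 91.6 [532.9  82.8  91.6]
274
ellipse [320.5 215.9] [27.7 27.8] [532.   83.1  44. ]
red [324 268  10  12  88] [328.3 273.2] z10 [512. -52.] z40 [480. -82.]
red [342 274  10   8  60] [345.8 277.1] z10 [528. -93.] z40 [ 495. -121.]
yel [343 265  10   9  77] [347.4 268.6] z10 [557. -73.] z40 [ 523. -102.]
yel [386 284  14  69 449] [391.7 308.6] z10 [ 505. -239.] z40 [ 473. -260.]
```

Run:
```python
import pickle,cv2,numpy as np
for f in('w4','wr'):
    I=pickle.load(open(f'pics/{f}.pkl','rb'))[1]; g=I.astype(int)
    print(f)
    for v in(226,230,232,234,236,240,250,260): print(v,[tuple(g[v,u]) and int(g[v,u].sum()//3) for u in range(308,338)])
```

```text
w4
226 [73, 74, 74, 75, 77, 76, 73, 72, 73, 73, 74, 75, 76, 76, 76, 76, 72, 73, 73, 72, 75, 72, 72, 72, 73, 74, 76, 74, 76, 75]
230 [73, 73, 76, 77, 74, 72, 72, 72, 73, 74, 76, 75, 75, 74, 74, 73, 73, 73, 72, 75, 72, 71, 72, 72, 74, 76, 75, 76, 75, 73]
232 [74, 75, 77, 76, 74, 72, 71, 73, 73, 75, 81, 98, 93, 97, 104, 83, 67, 75, 73, 73, 72, 72, 73, 74, 75, 74, 75, 75, 74, 73]
234 [75, 76, 76, 75, 71, 71, 72, 72, 75, 95, 104, 107, 107, 107, 105, 106, 102, 102, 81, 72, 72, 71, 73, 75, 75, 75, 76, 74, 73, 73]
236 [75, 76, 75, 72, 70, 71, 72, 72, 81, 102, 104, 106, 107, 107, 107, 108, 97, 95, 96, 72, 71, 73, 74, 76, 73, 75, 75, 74, 72, 73]
240 [77, 77, 72, 71, 71, 72, 73, 73, 90, 103, 105, 107, 109, 111, 111, 110, 107, 104, 103, 72, 72, 74, 76, 74, 76, 75, 74, 72, 73, 72]
250 [73, 74, 74, 74, 76, 74, 73, 71, 111, 111, 112, 117, 116, 119, 119, 116, 112, 107, 108, 119, 137, 140, 138, 138, 73, 71, 72, 40, 39, 37]
260 [84, 84, 84, 84, 84, 83, 83, 92, 119, 119, 121, 123, 124, 125, 125, 124, 121, 119, 118, 114, 86, 137, 77, 72, 39, 37, 35, 85, 137, 131]
wr
226 [75, 70, 86, 178, 220, 219, 219, 
[... 345 characters left out ...]
75, 75, 74, 58, 40]
234 [74, 72, 71, 72, 73, 72, 74, 74, 77, 99, 106, 107, 108, 108, 107, 108, 103, 104, 80, 73, 77, 75, 77, 77, 75, 75, 74, 71, 45, 39]
236 [73, 71, 71, 74, 73, 73, 74, 73, 83, 104, 105, 108, 108, 109, 109, 109, 98, 96, 96, 77, 75, 76, 77, 75, 75, 75, 74, 53, 40, 39]
240 [71, 71, 74, 73, 74, 74, 73, 74, 93, 105, 107, 109, 111, 112, 112, 112, 110, 105, 104, 75, 75, 77, 74, 74, 74, 75, 45, 39, 39, 58]
250 [71, 73, 74, 74, 75, 74, 73, 68, 110, 112, 113, 118, 119, 120, 120, 118, 114, 112, 111, 122, 77, 72, 73, 45, 39, 39, 61, 78, 74, 72]
260 [73, 74, 73, 71, 65, 126, 126, 115, 118, 120, 123, 125, 125, 127, 127, 125, 123, 121, 119, 120, 47, 37, 33, 90, 142, 136, 135, 142, 93, 71]
```

```bash
python3 -m jog '[[[0,0,0],[0.0011,-0.0007,0],-1],[[0,0,0],[0,0,0.015],-1],[[0,0,0],[0,0,0.015],-1],[[0,0,0],[0,0,0.01],-1],[[0,0,0],[0,0,0.006],-1],[[0,0,0],[0,0,0.003],-1],[[0,0,0],[0,0,0],-1]]'
python3 -m jog '[[[0,0,0],[0,0,0.002],-1],[[0,0,0],[0,0,0.002],-1],[[0,0,0],[0,0,0],-1]]'
python3 ring.py | head -1
```

```text
clock: 15.95
eef_pos: [532.7, 82.4, 177.2]
tcp_rot: [-3.141, -0.0, 1.788]
contact_force: [0.3, -0.0, -0.8]
opening: 0.208
grasp_force: 78.3
clock: 16.25
eef_pos: [532.7, 82.6, 173.3]
tcp_rot: [3.141, 0.0, 1.788]
contact_force: [-0.8, -0.0, -0.8]
opening: 0.205
grasp_force: 78.3
tcp [532.7  82.6 173.3] ring expected px [320.9 238.9]
```

```bash
python3 -m jog '[[[0,0,0],[0,0,0.002],-1],[[0,0,0],[0,0,0.002],-1],[[0,0,0],[0,0,0],-1]]'
python3 -m jog '[[[0,0,0],[0,0,0.001],-1],[[0,0,0],[0,0,0.001],-1],[[0,0,0],[0,0,0],-1]]'
```

```text
clock: 16.6
eef_pos: [532.5, 82.5, 169.0]
tcp_rot: [-3.141, -0.0, 1.788]
contact_force: [-0.2, 0.5, 0.1]
opening: 0.209
grasp_force: 78.3
clock: 16.9
eef_pos: [532.8, 82.6, 167.3]
tcp_rot: [3.142, 0.0, 1.788]
contact_force: [-0.3, -0.5, 1.6]
opening: 0.208
grasp_force: 78.6
```

```bash
python3 -m jog '[[[0,0,0],[0,0,0.001],-1],[[0,0,0],[0,0,0.001],-1],[[0,0,0],[0,0,0],-1]]'
python3 -m jog '[[[0,0,0],[0,0,0.001],-1],[[0,0,0],[0,0,0],-1]]'
python3 -m jog '[[[0,0,0],[0,0,0.001],-1],[[0,0,0],[0,0,0],-1]]'
```

```text
clock: 17.2
eef_pos: [532.8, 82.6, 165.4]
tcp_rot: [3.141, 0.0, 1.788]
contact_force: [-1.0, 0.0, 4.4]
opening: 0.208
grasp_force: 78.7
clock: 17.4
eef_pos: [532.8, 82.6, 164.4]
tcp_rot: [3.141, 0.0, 1.788]
contact_force: [-2.1, 0.1, 4.9]
opening: 0.211
grasp_force: 78.9
clock: 17.6
eef_pos: [532.9, 82.6, 163.4]
tcp_rot: [3.141, 0.0, 1.788]
contact_force: [-1.4, -0.0, 5.6]
opening: 0.212
grasp_force: 79.1
```

```bash
python3 -m jog '[[[0,0,0],[0,0,0.0005],-1],[[0,0,0],[0,0,0],-1]]'
python3 -m jog '[[[0,0,0],[0,0,0.0005],-1],[[0,0,0],[0,0,0],-1],[[0,0,0],[0,0,0],-1]]'
```

```text
clock: 17.8
eef_pos: [532.9, 82.6, 163.3]
tcp_rot: [3.141, 0.0, 1.788]
contact_force: [-1.1, -0.7, 9.2]
opening: 0.206
grasp_force: 79.6
clock: 18.1
eef_pos: [533.0, 82.6, 163.1]
tcp_rot: [3.141, 0.0, 1.788]
contact_force: [-2.4, -0.7, 12.3]
opening: 0.209
grasp_force: 80.1
```

The button is on its stop at about 12 N. A final check of caps and hold, then I'll hand in.

```bash
python3 -m jog '[[[0,0,0],[0,0,0],-1],[[0,0,0],[0,0,0],-1],[[0,0,0],[0,0,0],-1],[[0,0,0],[0,0,0],-1]]'
python3 -c "
import blob,wb; blob.go('s12'); wb.go('w12')"
```

```text
clock: 18.5
eef_pos: [533.0, 82.6, 163.2]
tcp_rot: [3.141, 0.0, 1.788]
contact_force: [-3.1, -0.1, 13.6]
opening: 0.21
grasp_force: 80.1
red [324 268  10  11  88] [328.7 273. ] z10 [514. -52.] z40 [481. -82.]
red [342 274  10   9  61] [345.8 277.2] z10 [528. -93.] z40 [ 494. -121.]
yel [343 265  10   9  77] [347.4 268.6] z10 [557. -73.] z40 [ 523. -102.]
yel [386 284  14  69 450] [391.7 308.6] z10 [ 505. -239.] z40 [ 473. -260.]
yel [285 416   7  18 105] [287.8 424.1] z18 [541.2 -77.7] z30 [540.1 -66.9]
yel [296 419   8  18  95] [300.3 428.9] z18 [551.8 -80.3] z30 [550.2 -69.4]
```

```bash
python3 -c "
from rig import r
print(r.sign_off())"
```

```text
the job is handed in; nothing more can be done
None
```

I handed the job in with all three caps measured inside the tray and the blue driver held upright in the hole, pressing the reset button onto its stop at about 13 N; the hand-in returned no verdict.

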